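Seat a round bar against the end stop of a fit-up jig and clamp it

TASK

Load the round steel bar into the welding jig: lay it in the V-groove and push it along, under the open toggle clamp, until its end bears on the head of the stop screw with a light but definite push (about 4 to 8 N more than the drag of the groove). The stop is set to length and only a thumbscrew holds it, so do not shove it out of its setting. Then push the clamp handle fully down so that the bar is held against the stop, and leave the tape measure, the loose nut and the black marker where they lie.

Things in the scene. Friction and masses are not known exactly. Their poses are not given: they have to be found in the camera images.
- bar: Loose round bright-steel bar, diameter 28 mm, length 160 mm, both ends alike (2 mm chamfer), 0.5 to 0.9 kg; starts lying on the bench in front of the jig. Origin at the middle of its axis, 14 mm above the bench as it lies; x along its length.
- jig: Fit-up jig fixed to the bench: steel plate 330 x 120 x 10 mm; origin at the centre of its underside, x along the groove towards the stop (to the robot's left), y towards the robot, z up. The V-groove lies at y = 0, the clamp at x = 20 to 70, y = 10 to 75 mm, its raised arm over the groove; the stop stands at the +x end.
- groove_mid (a point): Point in the V-groove, 43.8 mm above the bench, on the axis that a bar lying in it has; axes as the jig's. The groove runs from 155 mm behind to 85 mm ahead of it (x); its walls end 8 mm below it and 15 mm either side. Lay the bar with its leading end short of 20 mm ahead, clear of the clamp. Dragging the bar along takes 3 to 9 N.
- stop: End stop: dark steel block 22 x 33 mm, top at z = 62 mm, in a slideway at the +x end of the jig, with a knurled thumbscrew on top. Origin at bench level under the middle of the block's face that looks to the bar; axes as the jig's. The block slips in its slideway when pushed with more than about 11 N.
- stop_face (a point): Middle of the stop block's face, on the bar's axis (43.8 mm up). From it the stop screw's hexagon head, 19 mm wide, stands out towards the bar: the flat of the head, which the bar must touch, is anywhere from 15 to 44 mm in front of this point, as last set (not measured).
- clamp (a joint): Handle of the toggle clamp: 0 = open, handle nearly upright; grows as the handle is pushed over and down, away from the groove towards the jig's +y (the robot's side); 1.35 = fully closed, handle level, with the rubber foot of the clamp arm pressing on the bar. Moves freely (0.25 N m friction, more in the last 0.05 rad) and stays where it is left.
- clamp_grip (a point): Middle of the clamp handle's black round grip (75 mm long, diameter 18), on its axis, 95 mm from the hinge; moves with the handle.
- clamp_hinge (a point): Hinge axis of the clamp handle, 60 mm above the bench; the axis is parallel to the groove. From here the open handle rises 120 mm; the open clamp arm leans over the groove, 20 mm above the bar, and rises to z = 115 mm.
- tape_measure: Yellow tape measure 68 x 80 x 31 mm lying to the left of the work; origin under its middle. To be left alone.
- nut_a: Loose steel nut 30 x 34 x 16 mm behind the jig; origin under its middle. To be left alone.
- marker_a: Black marker pen 124 x 15 x 16 mm lying in front, to the left; origin under its middle, x along it. To be left alone.
Mind the look-alikes: they are no part of the job. Leave any pink look-alike of the bar alone.

How it is judged:
On the way, in this order (a step that is already met when the one before it is completed fails the run):
1. the bar lies in the V-groove (z of bar in the frame of jig between 0.042 and 0.0455 m and y of bar in the frame of jig between -0.002 and 0.002 m and angle between the x axis of bar and the x axis of jig, either way round below 0.03 rad), for 0.2 s.
2. the bar is pressed on the stop with more than 3 N (contact force between bar and stop above 3 N), for 0.2 s.
3. the clamp is closed (value of joint clamp above 1.28 rad), for 0.2 s.
At the end, for the whole second after the job is handed in: The bar lies in the groove (axis within 2 mm and 0.03 rad of it), its end no more than 1.5 mm from the stop screw's head, after having been pressed on it with more than 3 N; the stop within 1.5 mm of its setting; the clamp handle past 1.28 rad; the three bystanders within 20 mm (all of step 1 and distance between bar and stop_screw_head below 0.08525 m and distance of stop from where it was at the start of the episode below 0.0015 m and value of joint clamp above 1.28 rad and linear speed of bar below 0.01 m/s); the robot touches nothing.
It fails at once if the stop shoved more than 1.5 mm out of its setting (distance of stop from where it was at the start of the episode above 0.0015 m).
It fails at once if the tape measure, the loose nut or the black marker moved more than 20 mm (distance of any of tape_measure, nut_a, marker_a from where it was at the start of the episode above 0.02 m).
It also fails if it takes over 69 s, if anything falls off the work surface, if the arm or the gripper's body presses on something with over 40 N, if the wrist force passes 120 N, or if a joint passes its speed limit or range.

ROBOT

A 6-joint arm with a two-finger parallel gripper is mounted at the origin on a cart in front of the work surface, level with it; the furniture and walls round the work are solid. World frame = base frame: x ahead of the robot, y to its left, z up, the work surface at z = 0. Lengths are in m, angles in rad, forces in N, time in s.
With the tool pointing down it reaches from about 0.35 to 0.85 m from the base axis. Payload 8.1 kg.
Tool frame: the origin (TCP) lies midway between the tips of the shut fingers; the grasp point (between the pads) lies 19 mm behind it; z points along the fingers, y is the line along which they close (so a half turn about z gives the same grasp; the last joint's range is limited). The gripper opens to 93 mm and grips with 3 to 60 N. Pads are 15 mm wide; open, the fingers measure 128 mm over their backs; the gripper's body (75 mm by 188 mm) begins 65 mm behind the grasp point.
Start: joints at [1.217, 0.13, 1.488, -0, 1.523, -0.085], TCP at [0.159, 0.578, 0.219] pointing down, gripper open.
Joint ranges: [-2.96, 2.96], [-0.89, 2.26], [0.02, 2.5], [-1.34, 4.48], [0, 2.73], [-2.66, 2.66]. Speed limits (rad/s): [2.39, 2.39, 2.79, 3.14, 3.14, 3.14].

INTERFACE

Orientations are given as a unit quaternion [w, x, y, z].
In Python, from rig import r gives the robot as it stands.
- The arm moves only by the tool drive_tool, never from a script. Its argument "series" is a list of rows, each an object of numbers: "dx", "dy", "dz": the shift along the tool's x, y, z in m; "spin": the turn about the tool's z in rad; "fingers": the finger opening in m, from 0 to 0.093. A call has 1 to 20 rows; each row shifts and turns the commanded pose from where the row before left it, along the tool's axes as they then stand; what a row does not reach is not made up. A row lasts 1/8 s, in which the tool goes at most 62.5 mm and 10.7 degrees, less where a joint would pass 70% of its speed; a pose out of reach is approached as far as the arm can. A call with a gripper value outside its range is refused whole. The fingers move at their own pace and stop on an object; "newtons" is the grip in N (left out, the last holds). Time passes only in rows, so rows that do not move let the fingers close. It gives the time, the measured TCP pose, the force, the opening and the grip force at its end, in the units of the state.
- r.observe(): the state, without advancing time (a new reading comes with each control period).
- r.get_image(name): name is "side" or "top"; returns a dict with "image" (400x640x3 uint8, red, green, blue), "fx", "fy", "cx", "cy" (pixels), "k1" (the pictures are not rectified: a ray, as slopes to the right and down, at radius r is drawn at 1 + k1 r^2 times it, then the intrinsics apply), "R" (3x3) and "t" (3): a world point X has camera coordinates R X + t. Camera axes: x right, y down, z forward; pixel columns grow to the right and rows downward; lengths in m; the calibration is good to about 2 mm. A picture is of the moment at which its call begins. There is no depth.
- r.finish_job(): hands the job in; it is judged then, once.
Trained networks look in a picture, given as the dict that the camera call returned (one of the last four; its "shot" number tells which), for a name from the list of things; names that differ only in an ending like _2 or _b are one class to them, and where a whole thing is asked for, a point or a joint stands for the part that bears it (a point fixed in the world has none). Each returns a list of dicts, best first, with "p" (0 to 1); they miss things now and then, are a little off and sometimes report something else, mostly with a low value. They report only what shows in the picture. A call takes as long as a camera call. They do not tell look-alikes from the thing itself.
- r.spot_in(name, picture): "box" ([left, top, right, bottom] in pixels, round what is visible of it).
- r.regions_of(name, picture): "pixels" (400x640 bool, what is visible of it) and "box" ([left, top, right, bottom] in pixels, round what is visible of it).
- r.pinpoint(name, picture): "position" ([row, column] in pixels: a listed point, or the origin of a listed thing).
The state is a dict: "t": time; "joint_positions": joint angles; "qvel": joint speeds; "tau": joint torques, N m; "eef_pos": TCP position; "ee_rot": TCP orientation; "wrist_force": force on the tool from outside, world axes, zero at the start; "moment": the same for the moment, N m; "gripper_width": finger opening in m; "grip_force": force on a finger pad.
Only numpy, scipy, OpenCV 4.12 (cv2) and the standard library are available. Lean on these libraries where they do the work, as an engineer would, in place of code of your own. Each camera call takes 0.05 s, during which the arm holds its last target. There are 200 camera calls.

## Working session

There is one attempt and no reset: what is moved stays moved. The work goes in short steps, Python scripts to look and compute and a tool call to move; the robot and the scene stay as the last step left them, time stands still between calls to the robot, and variables do not carry over. Pictures are saved under pics/ and viewed, at most 10 in all, crops included, and the job is handed in when it is done.

Besides the shell and the picture viewer there is one more tool, called after "Emit:" as name(argument=value, ...) on one line, values as JSON. drive_tool: Moves the arm, as the interface text tells. Its arguments: {"type":"object","properties":{"series":{"type":"array","items":{"type":"object","properties":{"dx":{"type":"number"},"dy":{"type":"number"},"dz":{"type":"number"},"spin":{"type":"number"},"fingers":{"type":"number"}}}},"newtons":{"type":"number"}},"required":["series"]}

```bash
mkdir -p pics; ls; cat > h.py <<'E'
from rig import r
import numpy as np, cv2
def ray(p,row,col):
    K=np.array([[p['fx'],0,p['cx']],[0,p['fy'],p['cy']],[0,0,1.]])
    u=cv2.undistortPoints(np.array([[[col,row]]],float),K,np.array([p['k1'],0,0,0,0.]))[0,0]
    R=np.array(p['R']);t=np.array(p['t'])
    return -R.T@t, R.T@np.array([u[0],u[1],1.])
def onz(p,row,col,z):
    o,d=ray(p,row,col); return o+d*(z-o[2])/d[2]
def tri(obs):
    A=np.zeros((3,3));b=np.zeros(3)
    for p,row,col in obs:
        o,d=ray(p,row,col);d=d/np.linalg.norm(d);M=np.eye(3)-np.outer(d,d);A+=M;b+=M@o
    return np.linalg.solve(A,b)
def proj(p,X):
    K=np.array([[p['fx'],0,p['cx']],[0,p['fy'],p['cy']],[0,0,1.]])
    R=np.array(p['R']);t=np.array(p['t'])
    q=cv2.projectPoints(np.array([X],float),cv2.Rodrigues(R)[0],t,K,np.array([p['k1'],0,0,0,0.]))[0][0,0]
    return q[::-1]
def save(p,n): cv2.imwrite('pics/'+n,cv2.cvtColor(p['image'],cv2.COLOR_RGB2BGR))
E
python3 - <<'E'
from h import *
np.set_printoptions(precision=4,suppress=True)
ps={n:r.get_image(n) for n in('top','side')}
for n,p in ps.items():
    save(p,n+'0.png'); print(n,-np.array(p['R']).T@p['t'],np.array(p['R']).tolist(),p['fx'],p['k1'])
z=dict(bar=.014,jig=0,groove_mid=.0438,stop=0,stop_face=.0438,clamp_hinge=.06,clamp_grip=.15,tape_measure=0,nut_a=0,marker_a=0)
for k in z:
    for n,p in ps.items():
        for d in r.pinpoint(k,p)[:3]:
            rc=d['position']; print(k,n,round(d['p'],2),np.array(rc),onz(p,*rc,z[k]))
print(r.observe())
E
```

```text
pics
top [0.56   0.1836 1.2281] [[-0.013567718374969496, -0.9998836640808465, 0.006969599870735876], [-0.9983360218751669, 0.013155372776197471, -0.056143776089477244], [0.056045556867280695, -0.007719745551501501, -0.9983983679293834]] 403.28456904344335 -0.04853518296818398
side [0.4189 0.9406 0.7807] [[-0.9710496406746831, -0.238386334645904, -0.01531505140897989], [-0.14420928869461266, 0.6361231089532509, -0.7579914717922916], [0.19043706676947772, -0.7338387736483686, -0.6520846401277184]] 446.3981304960911 -0.10410708869163537
bar top 0.92 [118.8 393.3] [ 0.8577 -0.0628  0.014 ]
bar top 0.65 [258.3 318.6] [0.4373 0.1718 0.014 ]
bar side 0.94 [162.  270.4] [ 0.8406 -0.0601  0.014 ]
bar side 0.79 [238.3 391.7] [0.4526 0.1741 0.014 ]
jig top 0.94 [189.6 344.1] [0.6433 0.091  0.    ]
jig top 0.19 [256.2 316.4] [0.4423 0.1783 0.    ]
jig side 0.73 [210.6 322.2] [0.6435 0.0993 0.    ]
groove_mid top 0.91 [187.3 344.2] [0.6471 0.0938 0.0438]
groove_mid top 0.74 [208.7 323. ] [0.5849 0.1572 0.0438]
groove_mid side 0.7 [198.2 324.7] [0.6362 0.0991 0.0438]
stop top 0.74 [189.1 295.2] [0
[... 870 characters left out ...]
ide 0.63 [223.1 250.6] [0.8104 0.1864 0.    ]
marker_a top 0.56 [264.6 254.8] [0.4195 0.365  0.    ]
marker_a top 0.38 [217.9 240.6] [0.5611 0.4073 0.    ]
marker_a side 0.93 [307.  396.6] [0.4165 0.3604 0.    ]
{'t': 1.1, 'joint_positions': array([ 1.2166,  0.1304,  1.4882,  0.    ,  1.523 , -0.0854]), 'qvel': array([ 0.0008,  0.0006, -0.0003, -0.0001, -0.001 ,  0.0007]), 'tau': array([ -0.0005, -55.9731, -49.209 ,   0.0771,   0.0216,  -0.0001]), 'eef_pos': array([0.1593, 0.5785, 0.2187]), 'ee_rot': array([-0.   ,  0.134,  0.991,  0.   ]), 'wrist_force': array([ 0.0202, -0.4325,  0.5334]), 'moment': array([-0.0018,  0.0121,  0.0102]), 'grip_force': 0.0, 'gripper_width': 0.09298575634951455}
```

View pics/top0.png

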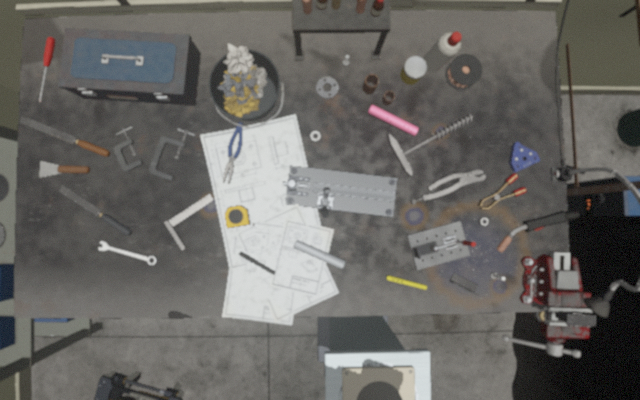

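View pics/side0.png

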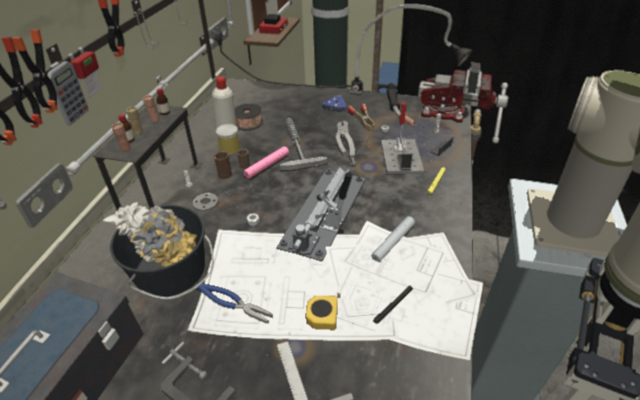

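```bash
python3 - <<'E'
from h import *
np.set_printoptions(precision=4,suppress=True)
ps={n:r.get_image(n) for n in('top','side')}
for n,p in ps.items():
  for k,z in(('bar',.014),('jig',.01)):
    for d in r.regions_of(k,p)[:2]:
      m=d['pixels'].astype(np.uint8); c=max(cv2.findContours(m,0,2)[0],key=cv2.contourArea)
      pts=np.array([onz(p,q[0][1],q[0][0],z)[:2] for q in c],np.float32)
      (cx,cy),(w,h),a=cv2.minAreaRect(pts); b=cv2.boxPoints(((cx,cy),(w,h),a))
      e=b[1]-b[0] if np.linalg.norm(b[1]-b[0])>np.linalg.norm(b[2]-b[1]) else b[2]-b[1]
      print(n,k,round(d['p'],2),(cx,cy),(w,h),'yaw',np.arctan2(e[1],e[0]),d['box'])
t=ps['top']['image'][145:285,220:410]; s=ps['side']['image'][160:270,265:425]
B=lambda i:cv2.cvtColor(cv2.resize(i,None,fx=4,fy=4,interpolation=cv2.INTER_CUBIC),cv2.COLOR_RGB2BGR)
cv2.imwrite('pics/t1.png',B(t));cv2.imwrite('pics/s1.png',B(s))
E
```

```text
top bar 0.77 (0.4514479339122772, 0.17205609381198883) (0.15956316888332367, 0.029017256572842598) yaw 1.1502699 [291.6, 243.2, 349.5, 268.3]
top bar 0.59 (0.8565714359283447, -0.06087484955787659) (0.16329075396060944, 0.03464069962501526) yaw 1.1136907 [372.1, 103.1, 416.0, 137.2]
top jig 0.67 (0.6278932690620422, 0.1104956567287445) (0.34565088152885437, 0.14550426602363586) yaw 1.4407101 [284.9, 164.2, 395.7, 221.8]
top jig 0.3 (0.56839519739151, 0.4168325662612915) (0.06403733789920807, 0.07299767434597015) yaw -1.40738 [226.7, 203.0, 255.1, 225.8]
side bar 0.94 (0.4475393295288086, 0.17307302355766296) (0.1760312020778656, 0.029559815302491188) yaw 1.1608334 [372.2, 216.8, 410.6, 268.4]
side bar 0.86 (0.853928804397583, -0.05997886508703232) (0.18004266917705536, 0.0454719252884388) yaw 1.0926583 [244.4, 146.1, 286.4, 179.2]
side jig 0.64 (0.6351380348205566, 0.10004498064517975) (0.351138710975647, 0.12287761270999908) yaw 1.4310412 [275.8, 166.0, 368.6, 262.1]
side jig 0.2 (0.6034684181213379, 0.014023743569850922) (0.02138998731970787, 0.1551899015903473) yaw -1.5482645 [335.6, 173.4, 354.2, 211.3]
```

View pics/t1.png

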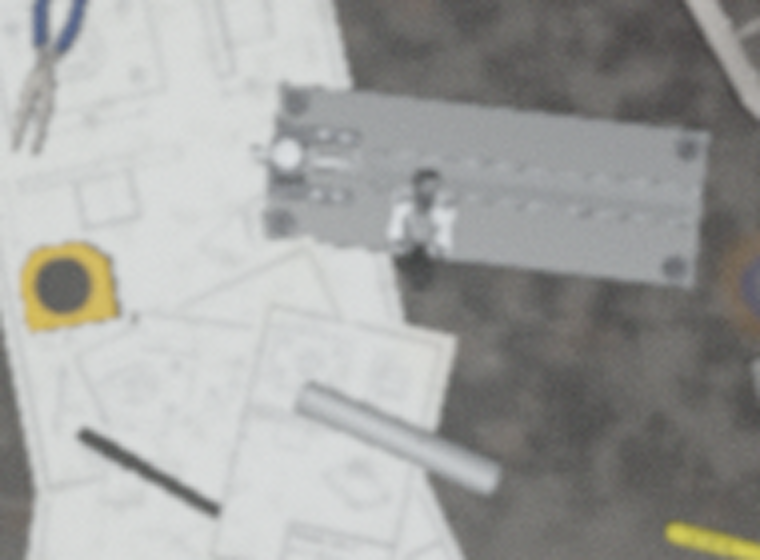

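View pics/s1.png

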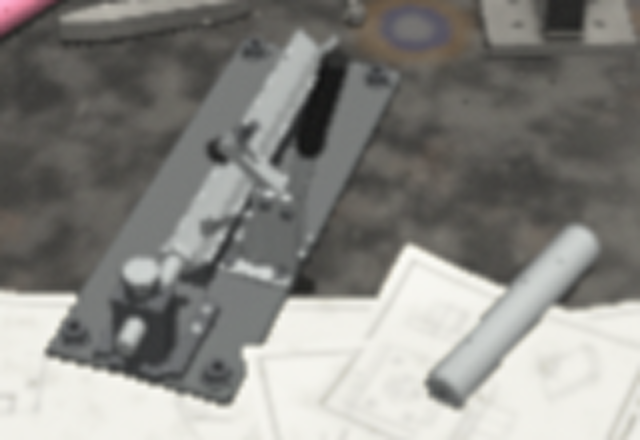

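```bash
python3 - <<'E'
from h import *
from scipy.optimize import least_squares
np.set_printoptions(precision=4,suppress=True)
ps={n:r.get_image(n) for n in('top','side')}
C=np.array([[.165,-.06],[-.165,-.06],[-.165,.06],[.165,.06]])
T=np.array([[278,85],[709,133],[694,287],[264,237]])/4+[220,145]
S=np.array([[48,352],[245,38],[400,75],[235,403]])/4+[265,160]
def w(q,x,y,z):  # jig->world, yaw q2
    c,s=np.cos(q[2]),np.sin(q[2]); return np.array([q[0]+c*x-s*y,q[1]+s*x+c*y,z])
def res(q,which):
    o=[]
    for n,P in(('top',T),('side',S)):
        if n in which:
            for (x,y),uv in zip(C,P): o+=list(proj(ps[n],w(q,x,y,.01))[::-1]+.0-uv)
    return np.array(o)
for wh in(['top'],['side'],['top','side']):
    f=least_squares(res,[.64,.095,1.45],args=(wh,)); print(wh,f.x,f.fun)
q=f.x; ps2=ps
def loc(X): 
    c,s=np.cos(q[2]),np.sin(q[2]); d=X[:2]-q[:2]; return np.array([c*d[0]+s*d[1],-s*d[0]+c*d[1],X[2]])
for k in('groove_mid','stop_face','clamp_hinge','clamp_grip','bar'):
    o=[(ps[n],*r.pinpoint(k,ps[n])[-1 if (k=='bar') else 0]['position']) for n in ps]
    X=tri(o); print(k,X,'jig',loc(X),'err',[proj(a,X)-[b,c] for a,b,c in o])
E
```

```text
['top'] [0.6375 0.0992 1.4459] [ 0.2791 -0.5675  0.3563 -0.4493  0.1611  0.3078 -0.7885  0.6896]
['side'] [0.6342 0.1065 1.4479] [-0.3718 -0.0231 -0.4423  0.0235  0.6792 -0.6296  0.1546  0.3366]
['top', 'side'] [0.6359 0.1021 1.4477] [-0.6989  0.0417 -0.5863 -0.0293 -0.7194  0.7424 -1.7027  1.3136 -0.4967
 -1.4621 -0.6587 -0.9387  0.3419 -1.6372 -0.1394 -1.1862]
groove_mid [0.6345 0.102  0.0424] jig [-0.0002  0.0014  0.0424] err [array([0.7128, 0.1598]), array([-0.04  , -0.8438])]
stop_face [0.6549 0.2344 0.0421] jig [ 0.1336 -0.0026  0.0421] err [array([0.3093, 0.0779]), array([-0.0231, -0.4008])]
clamp_hinge [0.5879 0.1535 0.0655] jig [0.0451 0.054  0.0655] err [array([1.1867, 0.2427]), array([-0.0576, -1.447 ])]
clamp_grip [0.5681 0.1463 0.1404] jig [0.0356 0.0727 0.1404] err [array([0.1071, 0.0216]), array([-0.0031, -0.1277])]
bar [ 0.6575 -0.0127 -0.0556] jig [-0.1113 -0.0355 -0.0556] err [array([ 67.1283, -18.0872]), array([-38.1461, -65.8545])]
```

Emit:
drive_tool(series=[{"dx": -0.0387,"dy": -0.0315},{"dx": -0.0387,"dy": -0.0315},{"dx": -0.0387,"dy": -0.0315},{"dx": -0.0387,"dy": -0.0315},{"dx": -0.0387,"dy": -0.0315},{"dx": -0.0387,"dy": -0.0315},{"dx": -0.0387,"dy": -0.0315},{"dx": -0.0387,"dy": -0.0315},{"dx": -0.0387,"dy": -0.0315},{"dx": -0.0387,"dy": -0.0315},{"spin": 0.172,"dz": 0.012,"fingers": 0.06},{"spin": 0.172,"dz": 0.012},{"spin": 0.172,"dz": 0.012},{"spin": 0.172,"dz": 0.012},{"spin": 0.172,"dz": 0.012},{"spin": 0.172,"dz": 0.012},{"spin": 0.172,"dz": 0.012},{"spin": 0.172,"dz": 0.012},{"spin": 0.172,"dz": 0.012},{"spin": 0.172,"dz": 0.012}], newtons=40)

```text
invalid input
```

```bash
cat >> h.py <<'E'
from scipy.spatial.transform import Rotation as Ro
def plan(target,yaw):
    s=r.observe();w,x,y,z=s['ee_rot'];M=Ro.from_quat([x,y,z,w]).as_matrix()
    d=M.T@(np.array(target)-s['eef_pos']);a=np.arctan2(M[1,0],M[0,0]);sp=(a-yaw+np.pi)%(2*np.pi)-np.pi
    print('t',s['t'],'pos',s['eef_pos'],'yaw',a,'tilt',M[:,2],'| d',d,'spin',sp,'F',s['wrist_force'],'w',s['gripper_width'],'j',s['joint_positions'])
E
python3 - <<'E'
from h import *
np.set_printoptions(precision=4,suppress=True)
plan([.449,.1725,.009],1.155)
E
```

```text
t 2.0 pos [0.1594 0.5785 0.2187] yaw 2.872784743856915 tilt [ 0.0001  0.     -1.    ] | d [-0.387  -0.3145  0.2097] spin 1.7177847438569147 F [0.1094 0.15   0.4727] w 0.09283003001424854 j [ 1.2166  0.1304  1.4882 -0.      1.523  -0.0854]
```

Emit:
drive_tool(series=[{"dx": -0.0387,"dy": -0.0315,"dz": 0,"spin": 0,"fingers": 0.06}], newtons=40)

```text
t: 2.12
eef_pos: [0.1872, 0.5387, 0.2182]
ee_rot: [-0.0, 0.132, 0.991, 0.0]
wrist_force: [0.7, -0.0, 0.2]
gripper_width: 0.087
grip_force: 0.0
```

Emit:
drive_tool(series=[{"dx": -0.0387,"dy": -0.0315,"dz": 0,"spin": 0,"fingers": 0.06},{"dx": -0.0387,"dy": -0.0315,"dz": 0,"spin": 0,"fingers": 0.06},{"dx": -0.0387,"dy": -0.0315,"dz": 0,"spin": 0,"fingers": 0.06},{"dx": -0.0387,"dy": -0.0315,"dz": 0,"spin": 0,"fingers": 0.06},{"dx": -0.0387,"dy": -0.0315,"dz": 0,"spin": 0,"fingers": 0.06},{"dx": -0.0387,"dy": -0.0315,"dz": 0,"spin": 0,"fingers": 0.06},{"dx": -0.0387,"dy": -0.0315,"dz": 0,"spin": 0,"fingers": 0.06},{"dx": -0.0387,"dy": -0.0315,"dz": 0,"spin": 0,"fingers": 0.06},{"dx": -0.0387,"dy": -0.0315,"dz": 0,"spin": 0,"fingers": 0.06},{"dx": 0,"dy": 0,"dz": 0.012,"spin": 0.172,"fingers": 0.06},{"dx": 0,"dy": 0,"dz": 0.012,"spin": 0.172,"fingers": 0.06},{"dx": 0,"dy": 0,"dz": 0.012,"spin": 0.172,"fingers": 0.06},{"dx": 0,"dy": 0,"dz": 0.012,"spin": 0.172,"fingers": 0.06},{"dx": 0,"dy": 0,"dz": 0.012,"spin": 0.172,"fingers": 0.06},{"dx": 0,"dy": 0,"dz": 0.012,"spin": 0.172,"fingers": 0.06},{"dx": 0,"dy": 0,"dz": 0.012,"spin": 0.172,"fingers": 0.06},{"dx": 0,"dy": 0,"dz": 0.012,"spin": 0.172,"fingers": 0.06},{"dx": 0,"dy": 0,"dz": 0.012,"spin": 0.172,"fingers": 0.06},{"dx": 0,"dy": 0,"dz": 0.012,"spin": 0.172,"fingers": 0.06}])

```text
t: 4.5
eef_pos: [0.4489, 0.172, 0.0984]
ee_rot: [0.0, 0.84, 0.543, 0.0]
wrist_force: [0.8, 0.1, 0.7]
gripper_width: 0.0601
grip_force: 0.0
```

Emit:
drive_tool(series=[{"dx": 0,"dy": 0,"dz": 0.022,"spin": 0,"fingers": 0.06},{"dx": 0,"dy": 0,"dz": 0.022,"spin": 0,"fingers": 0.06},{"dx": 0,"dy": 0,"dz": 0.022,"spin": 0,"fingers": 0.06},{"dx": 0,"dy": 0,"dz": 0.015,"spin": 0,"fingers": 0.06},{"dx": 0,"dy": 0,"dz": 0.0085,"spin": 0,"fingers": 0.06},{"dx": 0,"dy": 0,"dz": 0,"spin": 0,"fingers": 0.0},{"dx": 0,"dy": 0,"dz": 0,"spin": 0,"fingers": 0.0},{"dx": 0,"dy": 0,"dz": 0,"spin": 0,"fingers": 0.0},{"dx": 0,"dy": 0,"dz": 0,"spin": 0,"fingers": 0.0}], newtons=40)

```text
t: 5.62
eef_pos: [0.4495, 0.1721, 0.0098]
ee_rot: [0.0, 0.838, 0.545, 0.001]
wrist_force: [1.6, 0.1, 1.7]
gripper_width: 0.0274
grip_force: 40.0
```

```bash
python3 - <<'E'
from h import *
np.set_printoptions(precision=4,suppress=True)
plan([.449,.1725,.009],1.155)
E
```

```text
t 5.625 pos [0.4495 0.1721 0.0098] yaw 1.152755225916752 tilt [ 0.0015  0.0002 -1.    ] | d [ 0.0002 -0.0006  0.0008] spin -0.002244774083248302 F [1.5837 0.1298 1.7007] w 0.027387169531173906 j [ 0.2592  0.0239  2.0047 -0.0002  1.1115  0.6773]
```

Emit:
drive_tool(series=[{"dx": 0,"dy": 0,"dz": -0.01,"spin": 0,"fingers": 0.0},{"dx": 0,"dy": 0,"dz": -0.025,"spin": 0,"fingers": 0.0},{"dx": 0,"dy": 0,"dz": -0.03,"spin": 0,"fingers": 0.0},{"dx": 0,"dy": 0,"dz": -0.03,"spin": 0,"fingers": 0.0},{"dx": 0,"dy": 0,"dz": -0.015,"spin": 0,"fingers": 0.0},{"dx": 0,"dy": 0,"dz": 0,"spin": 0,"fingers": 0.0}], newtons=40)

```text
t: 6.38
eef_pos: [0.4493, 0.1721, 0.1199]
ee_rot: [0.0, 0.838, 0.545, 0.001]
wrist_force: [0.3, 0.5, -7.0]
gripper_width: 0.0271
grip_force: 40.0
```

```bash
python3 - <<'E'
from h import *
np.set_printoptions(precision=4,suppress=True)
p=r.get_image('side')
for d in r.regions_of('bar',p)[:2]: print(d['p'],d['box'])
cv2.imwrite('pics/lift.png',cv2.cvtColor(cv2.resize(p['image'][100:300,260:500],None,fx=3,fy=3),cv2.COLOR_RGB2BGR))
s=r.observe();X=s['eef_pos'];c,q=np.cos(1.153),np.sin(1.153)
for e in(-.08,.08): print('pred end',proj(p,X+np.array([c*e,q*e,.005])))
plan([.636+np.cos(1.448)*-.07,.1015+np.sin(1.448)*-.07,.12],1.448)
E
```

```text
0.93 [374.0, 189.2, 417.0, 231.7]
0.68 [247.8, 148.4, 286.6, 177.2]
pred end [185.9034 415.3192]
pred end [223.5056 378.8055]
t 6.475 pos [0.4479 0.1718 0.1178] yaw 1.1528226486508206 tilt [-0.0019 -0.0005 -1.    ] | d [-0.0548  0.2208 -0.0025] spin -0.29517735134917933 F [ 0.0893 -0.6106 -7.0808] w 0.027024595230551583 j [ 0.2593 -0.1251  1.9314  0.      1.3372  0.6772]
```

View pics/lift.png

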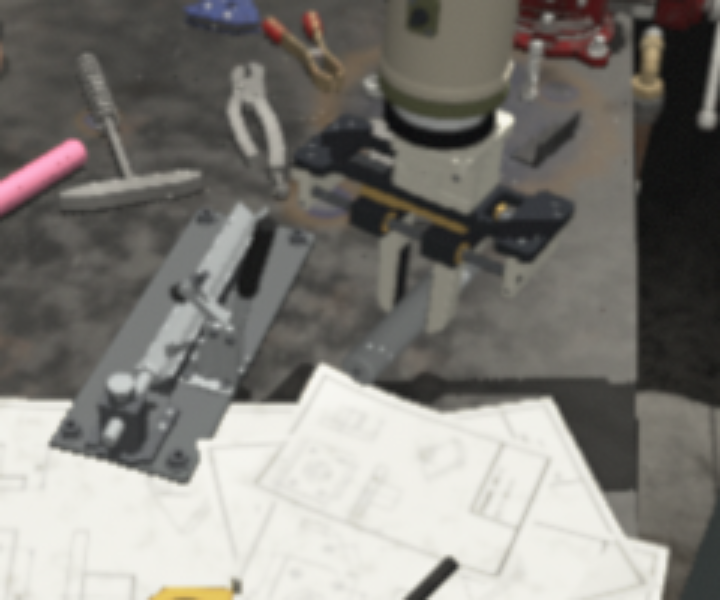

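Emit:
drive_tool(series=[{"dx": 0,"dy": 0,"dz": 0,"spin": -0.148,"fingers": 0.0},{"dx": 0,"dy": 0,"dz": 0,"spin": -0.147,"fingers": 0.0},{"dx": -0.03,"dy": 0,"dz": 0,"spin": 0,"fingers": 0.0},{"dx": -0.04,"dy": 0,"dz": 0,"spin": 0,"fingers": 0.0},{"dx": -0.03,"dy": 0,"dz": 0,"spin": 0,"fingers": 0.0},{"dx": -0.017,"dy": 0.02,"dz": 0,"spin": 0,"fingers": 0.0},{"dx": 0,"dy": 0.04,"dz": 0,"spin": 0,"fingers": 0.0},{"dx": 0,"dy": 0.04,"dz": 0,"spin": 0,"fingers": 0.0},{"dx": 0,"dy": 0.04,"dz": 0,"spin": 0,"fingers": 0.0},{"dx": 0,"dy": 0.034,"dz": 0,"spin": 0,"fingers": 0.0},{"dx": 0,"dy": 0.02,"dz": 0,"spin": 0,"fingers": 0.0},{"dx": 0,"dy": 0,"dz": 0,"spin": 0,"fingers": 0.0},{"dx": 0,"dy": 0,"dz": 0,"spin": 0,"fingers": 0.0}])

```text
t: 8.1
eef_pos: [0.6254, 0.0322, 0.1172]
ee_rot: [-0.001, 0.749, 0.662, -0.001]
wrist_force: [0.6, 0.3, -6.9]
gripper_width: 0.0271
grip_force: 40.0
```

```bash
python3 - <<'E'
from h import *
np.set_printoptions(precision=4,suppress=True)
p=r.get_image('top')
plan([.636+np.cos(1.448)*-.07,.1015+np.sin(1.448)*-.07,.039],1.448)
for d in r.pinpoint('groove_mid',p)[:2]: print(d['p'],onz(p,*d['position'],.0438))
for n,q in(('t2',p),('s2',r.get_image('side'))):
  i=q['image'][120:270,250:450] if n=='t2' else q['image'][120:270,250:450]
  cv2.imwrite(f'pics/{n}.png',cv2.cvtColor(cv2.resize(i,None,fx=4,fy=4,interpolation=cv2.INTER_CUBIC),cv2.COLOR_RGB2BGR))
E
```

```text
t 8.15 pos [0.6255 0.0323 0.1178] yaw 1.4479431982491373 tilt [-0.0026  0.0001 -1.    ] | d [0.     0.0021 0.0787] spin -5.6801750862867095e-05 F [ 0.1028 -0.7499 -6.0812] w 0.02694479339823217 j [-0.0303  0.2685  1.5183  0.0001  1.3574  0.0925]
0.83 [0.6427 0.0969 0.0438]
0.29 [0.6374 0.0996 0.0438]
```

View pics/s2.png

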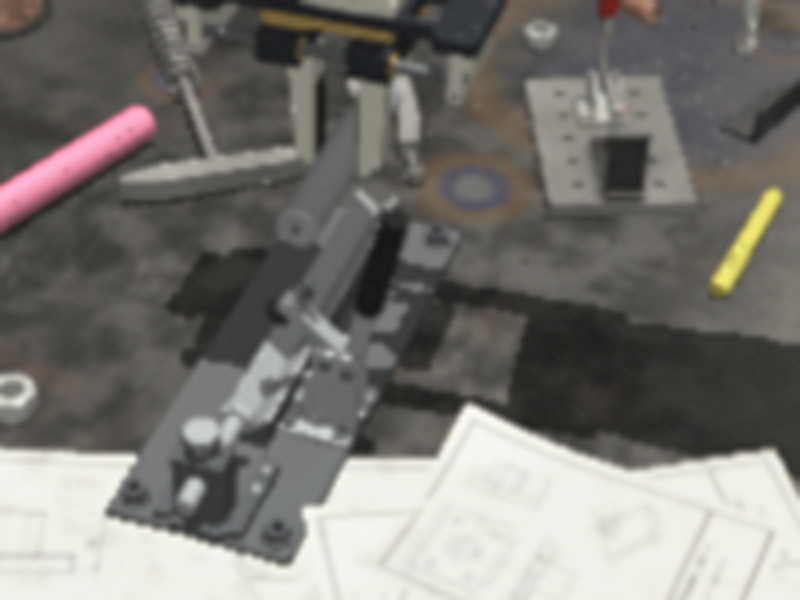

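Emit:
drive_tool(series=[{"dx": 0,"dy": 0.002,"dz": 0.025,"spin": 0,"fingers": 0.0},{"dx": 0,"dy": 0,"dz": 0.025,"spin": 0,"fingers": 0.0},{"dx": 0,"dy": 0,"dz": 0.015,"spin": 0,"fingers": 0.0},{"dx": 0,"dy": 0,"dz": 0.006,"spin": 0,"fingers": 0.0},{"dx": 0,"dy": 0,"dz": 0,"spin": 0,"fingers": 0.0},{"dx": 0,"dy": 0,"dz": 0,"spin": 0,"fingers": 0.0}])

```text
t: 9.0
eef_pos: [0.6298, 0.0318, 0.0494]
ee_rot: [0.001, 0.749, 0.662, 0.001]
wrist_force: [-0.5, 0.5, -6.3]
gripper_width: 0.0268
grip_force: 40.0
```

Emit:
drive_tool(series=[{"dx": 0,"dy": -0.001,"dz": 0.003,"spin": 0,"fingers": 0.0},{"dx": 0,"dy": -0.001,"dz": 0.003,"spin": 0,"fingers": 0.0},{"dx": 0,"dy": 0,"dz": 0,"spin": 0,"fingers": 0.0},{"dx": 0,"dy": 0,"dz": 0,"spin": 0,"fingers": 0.0}])

```text
t: 9.5
eef_pos: [0.627, 0.0321, 0.0422]
ee_rot: [0.0, 0.749, 0.662, 0.0]
wrist_force: [-0.2, -0.0, -7.0]
gripper_width: 0.0271
grip_force: 40.0
```

Emit:
drive_tool(series=[{"dx": 0,"dy": 0,"dz": 0.0015,"spin": 0,"fingers": 0.0},{"dx": 0,"dy": 0,"dz": 0,"spin": 0,"fingers": 0.0}])

```text
t: 9.75
eef_pos: [0.6278, 0.032, 0.0413]
ee_rot: [0.001, 0.749, 0.662, 0.001]
wrist_force: [3.0, -0.7, -4.6]
gripper_width: 0.027
grip_force: 40.0
```

Emit:
drive_tool(series=[{"dx": 0,"dy": 0.001,"dz": 0.0005,"spin": 0,"fingers": 0.0},{"dx": 0,"dy": 0,"dz": 0.0005,"spin": 0,"fingers": 0.0},{"dx": 0,"dy": 0,"dz": 0,"spin": 0,"fingers": 0.0}])

```text
t: 10.12
eef_pos: [0.6287, 0.0319, 0.0403]
ee_rot: [0.001, 0.749, 0.662, 0.001]
wrist_force: [2.2, 0.3, 0.2]
gripper_width: 0.0271
grip_force: 40.0
```

Emit:
drive_tool(series=[{"dx": 0,"dy": 0,"dz": 0,"spin": 0,"fingers": 0.05},{"dx": 0,"dy": 0,"dz": 0,"spin": 0,"fingers": 0.05},{"dx": 0,"dy": 0,"dz": 0,"spin": 0,"fingers": 0.05},{"dx": 0,"dy": 0,"dz": -0.015,"spin": 0,"fingers": 0.05},{"dx": 0,"dy": 0,"dz": -0.02,"spin": 0,"fingers": 0.05},{"dx": -0.03,"dy": 0,"dz": 0,"spin": 0,"fingers": 0.0},{"dx": -0.04,"dy": 0,"dz": 0,"spin": 0,"fingers": 0.0},{"dx": -0.03,"dy": 0,"dz": 0,"spin": 0,"fingers": 0.0},{"dx": 0,"dy": 0,"dz": 0,"spin": 0,"fingers": 0.0},{"dx": 0,"dy": 0,"dz": 0,"spin": 0,"fingers": 0.0}])

```text
t: 11.38
eef_pos: [0.6164, -0.0669, 0.0759]
ee_rot: [0.0, 0.749, 0.662, 0.001]
wrist_force: [0.2, -0.2, 0.4]
gripper_width: 0.0046
grip_force: 0.0
```

```bash
python3 - <<'E'
from h import *
np.set_printoptions(precision=4,suppress=True)
q=(.637,.1015,1.448)
plan([.637+np.cos(1.448)*-.17,.1015+np.sin(1.448)*-.17,.04],1.448)
t=r.get_image('top');s=r.get_image('side')
for n,p in(('top',t),('side',s)):
  for d in r.pinpoint('bar',p)[:3]:
    X=onz(p,*d['position'],.0438);dd=X[:2]-q[:2];c,k=np.cos(q[2]),np.sin(q[2]);print(n,d['p'],X,'jig',c*dd[0]+k*dd[1],-k*dd[0]+c*dd[1])
B=lambda i:cv2.resize(i,(760,570) ,interpolation=cv2.INTER_CUBIC)
a=np.hstack([t['image'][140:240,270:420],s['image'][140:240,265:415]])
cv2.imwrite('pics/laid.png',cv2.cvtColor(cv2.resize(a,(800,267),interpolation=cv2.INTER_CUBIC),cv2.COLOR_RGB2BGR))
E
```

```text
t 11.375 pos [ 0.6164 -0.0669  0.0759] yaw 1.447509727650144 tilt [ 0.0016  0.0001 -1.    ] | d [-0.0003 -0.0002  0.0359] spin -0.0004902723498556583 F [ 0.208  -0.1558  0.3541] w 0.004645084046488069 j [-0.1911  0.2888  1.5744  0.0004  1.2768 -0.0679]
top 0.7 [ 0.8552 -0.0574  0.0438] jig -0.1310249684627314 -0.2360347675876259
top 0.63 [0.6256 0.034  0.0438] jig -0.06833567021391206 0.0030215544810490904
side 0.8 [ 0.83   -0.0264  0.0438] jig -0.10328690184522882 -0.20718670053375413
side 0.68 [0.6275 0.0366 0.0438] jig -0.06561565538061417 0.0015126290208873645
```

View pics/laid.png

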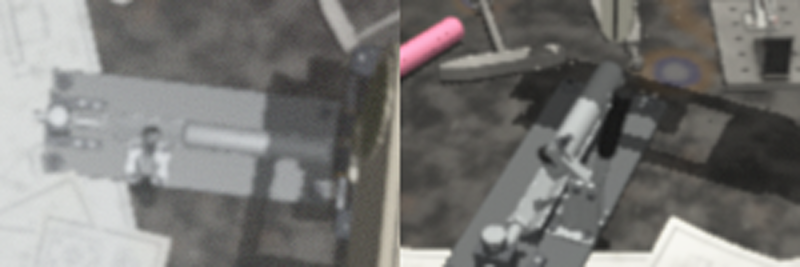

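Emit:
drive_tool(series=[{"dx": 0,"dy": 0,"dz": 0.015,"spin": 0,"fingers": 0.0},{"dx": 0,"dy": 0,"dz": 0.014,"spin": 0,"fingers": 0.0},{"dx": 0,"dy": 0,"dz": 0.005,"spin": 0,"fingers": 0.0},{"dx": 0.004,"dy": 0,"dz": 0,"spin": 0,"fingers": 0.0},{"dx": 0.004,"dy": 0,"dz": 0,"spin": 0,"fingers": 0.0},{"dx": 0.002,"dy": 0,"dz": 0,"spin": 0,"fingers": 0.0},{"dx": 0,"dy": 0,"dz": 0,"spin": 0,"fingers": 0.0}])

```text
t: 12.45
eef_pos: [0.6172, -0.0572, 0.0411]
ee_rot: [0.0, 0.749, 0.662, 0.0]
wrist_force: [0.1, 0.3, 0.2]
gripper_width: 0.0008
grip_force: 0.0
```

Emit:
drive_tool(series=[{"dx": 0.002,"dy": 0,"dz": 0,"spin": 0,"fingers": 0.0},{"dx": 0.002,"dy": 0,"dz": 0,"spin": 0,"fingers": 0.0},{"dx": 0.002,"dy": 0,"dz": 0,"spin": 0,"fingers": 0.0},{"dx": 0.002,"dy": 0,"dz": 0,"spin": 0,"fingers": 0.0}])

```text
t: 12.95
eef_pos: [0.6181, -0.0506, 0.041]
ee_rot: [0.001, 0.749, 0.662, -0.0]
wrist_force: [-0.5, -5.0, 1.6]
gripper_width: 0.0007
grip_force: 2.8
```

Emit:
drive_tool(series=[{"dx": 0.002,"dy": 0,"dz": 0,"spin": 0,"fingers": 0.0},{"dx": 0.002,"dy": 0,"dz": 0,"spin": 0,"fingers": 0.0},{"dx": 0.002,"dy": 0,"dz": 0,"spin": 0,"fingers": 0.0},{"dx": 0.002,"dy": 0,"dz": 0,"spin": 0,"fingers": 0.0}])

```text
t: 13.45
eef_pos: [0.6191, -0.0427, 0.041]
ee_rot: [0.001, 0.749, 0.662, -0.0]
wrist_force: [-0.6, -6.6, 0.7]
gripper_width: 0.0004
grip_force: 2.7
```

```bash
python3 - <<'E'
from h import *
np.set_printoptions(precision=4,suppress=True)
plan([.6164,-.0669,.042],1.448)
E
```

```text
t 13.45 pos [ 0.6191 -0.0427  0.041 ] yaw 1.4471641580770134 tilt [ 0.0005 -0.0016 -1.    ] | d [-0.0244  0.0003 -0.001 ] spin -0.0008358419229868019 F [-0.6347 -6.602   0.7133] w 0.0004480311050351584 j [-0.1505  0.3312  1.5918 -0.0016  1.2179 -0.0263]
```

```bash
python3 - <<'E'
from h import *
p=r.get_image('top')
q=(.637,.1015,1.448);c,k=np.cos(q[2]),np.sin(q[2])
for col in(295,303,307.5):
  X=onz(p,185.5,col,.05);d=X[:2]-q[:2];print(X,c*d[0]+k*d[1],-k*d[0]+c*d[1])
cv2.imwrite('pics/head.png',cv2.cvtColor(cv2.resize(p['image'][165:215,275:375],(800,400),interpolation=cv2.INTER_CUBIC),cv2.COLOR_RGB2BGR))
E
```

```text
[0.65378717 0.23839364 0.05      ] 0.13791905258534862 0.00010705883933358196
[0.65347987 0.21496546 0.05      ] 0.11462964960242635 -0.002457620486759118
[0.65330745 0.20178648 0.05      ] 0.10152879066746143 -0.003900769026447261
```

View pics/head.png

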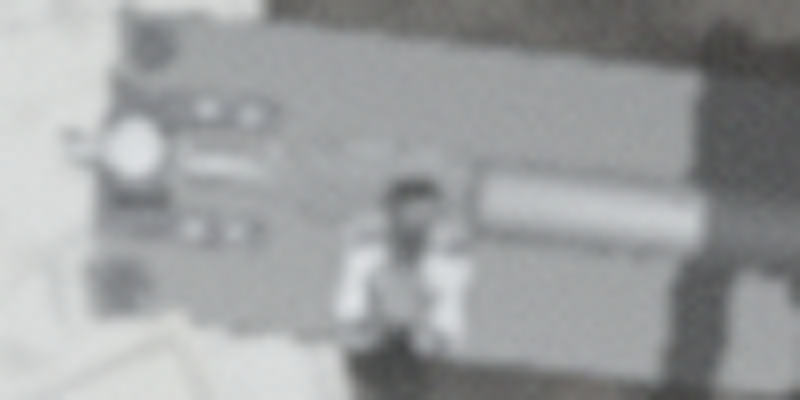

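Emit:
drive_tool(series=[{"dx": 0.004,"dy": 0,"dz": 0,"spin": 0,"fingers": 0.0},{"dx": 0.004,"dy": 0,"dz": 0,"spin": 0,"fingers": 0.0},{"dx": 0.004,"dy": 0,"dz": 0,"spin": 0,"fingers": 0.0},{"dx": 0.004,"dy": 0,"dz": 0,"spin": 0,"fingers": 0.0},{"dx": 0.004,"dy": 0,"dz": 0,"spin": 0,"fingers": 0.0},{"dx": 0.004,"dy": 0,"dz": 0,"spin": 0,"fingers": 0.0},{"dx": 0.004,"dy": 0,"dz": 0,"spin": 0,"fingers": 0.0},{"dx": 0.004,"dy": 0,"dz": 0,"spin": 0,"fingers": 0.0},{"dx": 0.004,"dy": 0,"dz": 0,"spin": 0,"fingers": 0.0},{"dx": 0.004,"dy": 0,"dz": 0,"spin": 0,"fingers": 0.0},{"dx": 0.004,"dy": 0,"dz": 0,"spin": 0,"fingers": 0.0},{"dx": 0.004,"dy": 0,"dz": 0,"spin": 0,"fingers": 0.0},{"dx": 0.003,"dy": 0,"dz": 0,"spin": 0,"fingers": 0.0},{"dx": 0.002,"dy": 0,"dz": 0,"spin": 0,"fingers": 0.0},{"dx": 0.002,"dy": 0,"dz": 0,"spin": 0,"fingers": 0.0},{"dx": 0.001,"dy": 0,"dz": 0,"spin": 0,"fingers": 0.0},{"dx": 0.001,"dy": 0,"dz": 0,"spin": 0,"fingers": 0.0},{"dx": 0.001,"dy": 0,"dz": 0,"spin": 0,"fingers": 0.0},{"dx": 0.001,"dy": 0,"dz": 0,"spin": 0,"fingers": 0.0},{"dx": 0.001,"dy": 0,"dz": 0,"spin": 0,"fingers": 0.0}])

```text
t: 16.0
eef_pos: [0.6269, 0.0171, 0.041]
ee_rot: [0.001, 0.749, 0.662, 0.0]
wrist_force: [1.1, -5.4, -0.1]
gripper_width: 0.0004
grip_force: 2.5
```

Emit:
drive_tool(series=[{"dx": 0.001,"dy": 0,"dz": 0,"spin": 0,"fingers": 0.0},{"dx": 0.001,"dy": 0,"dz": 0,"spin": 0,"fingers": 0.0},{"dx": 0.001,"dy": 0,"dz": 0,"spin": 0,"fingers": 0.0}])

```text
t: 16.38
eef_pos: [0.6272, 0.0201, 0.041]
ee_rot: [0.001, 0.749, 0.662, 0.0]
wrist_force: [1.7, -5.8, -0.4]
gripper_width: 0.0007
grip_force: 2.5
```

Emit:
drive_tool(series=[{"dx": 0.001,"dy": 0,"dz": 0,"spin": 0,"fingers": 0.0},{"dx": 0.001,"dy": 0,"dz": 0,"spin": 0,"fingers": 0.0}])

```text
t: 16.62
eef_pos: [0.6275, 0.022, 0.0411]
ee_rot: [0.001, 0.749, 0.662, 0.0]
wrist_force: [1.1, -5.4, -0.1]
gripper_width: 0.0003
grip_force: 2.5
```

Emit:
drive_tool(series=[{"dx": 0.001,"dy": 0,"dz": 0,"spin": 0,"fingers": 0.0},{"dx": 0.001,"dy": 0,"dz": 0,"spin": 0,"fingers": 0.0}])

```text
t: 16.88
eef_pos: [0.6278, 0.024, 0.041]
ee_rot: [0.001, 0.749, 0.662, 0.0]
wrist_force: [1.8, -5.0, -0.7]
gripper_width: 0.0008
grip_force: 2.5
```

Emit:
drive_tool(series=[{"dx": 0.001,"dy": 0,"dz": 0,"spin": 0,"fingers": 0.0},{"dx": 0.0005,"dy": 0,"dz": 0,"spin": 0,"fingers": 0.0}])

```text
t: 17.12
eef_pos: [0.628, 0.0255, 0.0411]
ee_rot: [0.001, 0.749, 0.662, 0.0]
wrist_force: [1.7, -5.4, -0.3]
gripper_width: 0.0004
grip_force: 2.5
```

Emit:
drive_tool(series=[{"dx": 0.001,"dy": 0,"dz": 0,"spin": 0,"fingers": 0.0},{"dx": 0.0005,"dy": 0,"dz": 0,"spin": 0,"fingers": 0.0}])

```text
t: 17.38
eef_pos: [0.6282, 0.027, 0.0411]
ee_rot: [0.001, 0.749, 0.662, 0.0]
wrist_force: [2.1, -5.0, 0.1]
gripper_width: 0.0004
grip_force: 2.5
```

Emit:
drive_tool(series=[{"dx": 0.001,"dy": 0,"dz": 0,"spin": 0,"fingers": 0.0},{"dx": 0.0005,"dy": 0,"dz": 0,"spin": 0,"fingers": 0.0}])

```text
t: 17.62
eef_pos: [0.6283, 0.0285, 0.0411]
ee_rot: [0.001, 0.749, 0.662, 0.0]
wrist_force: [1.9, -5.4, 1.3]
gripper_width: 0.0005
grip_force: 2.5
```

Emit:
drive_tool(series=[{"dx": 0.001,"dy": 0,"dz": 0,"spin": 0,"fingers": 0.0},{"dx": 0.0005,"dy": 0,"dz": 0,"spin": 0,"fingers": 0.0}])

```text
t: 17.88
eef_pos: [0.6284, 0.0286, 0.0411]
ee_rot: [0.002, 0.749, 0.662, -0.001]
wrist_force: [0.2, -11.0, 1.5]
gripper_width: 0.0002
grip_force: 5.7
```

Emit:
drive_tool(series=[{"dx": 0,"dy": 0,"dz": 0,"spin": 0,"fingers": 0.0},{"dx": 0,"dy": 0,"dz": 0,"spin": 0,"fingers": 0.0},{"dx": 0,"dy": 0,"dz": 0,"spin": 0,"fingers": 0.0}])

```text
t: 18.25
eef_pos: [0.6284, 0.0286, 0.0411]
ee_rot: [0.001, 0.75, 0.662, -0.001]
wrist_force: [0.7, -10.5, 0.4]
gripper_width: 0.0004
grip_force: 5.1
```

Emit:
drive_tool(series=[{"dx": 0.0002,"dy": 0,"dz": 0,"spin": 0,"fingers": 0.0},{"dx": 0,"dy": 0,"dz": 0,"spin": 0,"fingers": 0.0},{"dx": 0,"dy": 0,"dz": 0,"spin": 0,"fingers": 0.0}])

```text
t: 18.62
eef_pos: [0.6284, 0.0287, 0.0411]
ee_rot: [0.002, 0.75, 0.662, -0.001]
wrist_force: [0.5, -10.9, 1.5]
gripper_width: 0.0004
grip_force: 5.5
```

Emit:
drive_tool(series=[{"dx": -0.003,"dy": 0,"dz": 0,"spin": 0,"fingers": 0.0},{"dx": -0.008,"dy": 0,"dz": 0,"spin": 0,"fingers": 0.0},{"dx": 0,"dy": 0,"dz": -0.02,"spin": 0,"fingers": 0.0},{"dx": 0,"dy": 0,"dz": -0.03,"spin": 0,"fingers": 0.0},{"dx": 0,"dy": 0,"dz": -0.03,"spin": 0,"fingers": 0.0},{"dx": 0,"dy": 0,"dz": -0.03,"spin": 0,"fingers": 0.0},{"dx": 0.03,"dy": 0,"dz": 0,"spin": 0,"fingers": 0.0},{"dx": 0.03,"dy": 0,"dz": 0,"spin": 0,"fingers": 0.0},{"dx": 0.03,"dy": 0,"dz": 0,"spin": 0,"fingers": 0.0},{"dx": 0.03,"dy": 0,"dz": 0,"spin": 0,"fingers": 0.0},{"dx": 0,"dy": -0.01,"dz": 0,"spin": 0,"fingers": 0.0},{"dx": 0,"dy": -0.01,"dz": 0,"spin": 0,"fingers": 0.0},{"dx": 0,"dy": 0,"dz": 0,"spin": 0,"fingers": 0.0}])

```text
t: 20.25
eef_pos: [0.6207, 0.1411, 0.1512]
ee_rot: [0.0, 0.749, 0.662, 0.0]
wrist_force: [0.5, 1.4, -0.8]
gripper_width: 0.0003
grip_force: 0.0
```

```bash
python3 - <<'E'
from h import *
np.set_printoptions(precision=4,suppress=True)
plan([.6177,.1493,.145],1.448)
p=r.get_image('side');t=r.get_image('top')
for d in r.pinpoint('clamp_grip',p)[:2]: print(d['p'],onz(p,*d['position'],.15))
cv2.imwrite('pics/clamp.png',cv2.cvtColor(cv2.resize(p['image'][120:270,260:440],(720,600),interpolation=cv2.INTER_CUBIC),cv2.COLOR_RGB2BGR))
E
```

```text
t 20.25 pos [0.6207 0.1411 0.1512] yaw 1.4473201317160542 tilt [ 0.0002 -0.0001 -1.    ] | d [ 0.0077 -0.004   0.0062] spin -0.0006798682839459502 F [ 0.5447  1.4372 -0.8481] w 0.0002546391271707607 j [ 0.1431  0.2658  1.4587 -0.0001  1.417   0.2666]
0.67 [0.6118 0.3786 0.15  ]
0.59 [0.568  0.1621 0.15  ]
```

View pics/clamp.png

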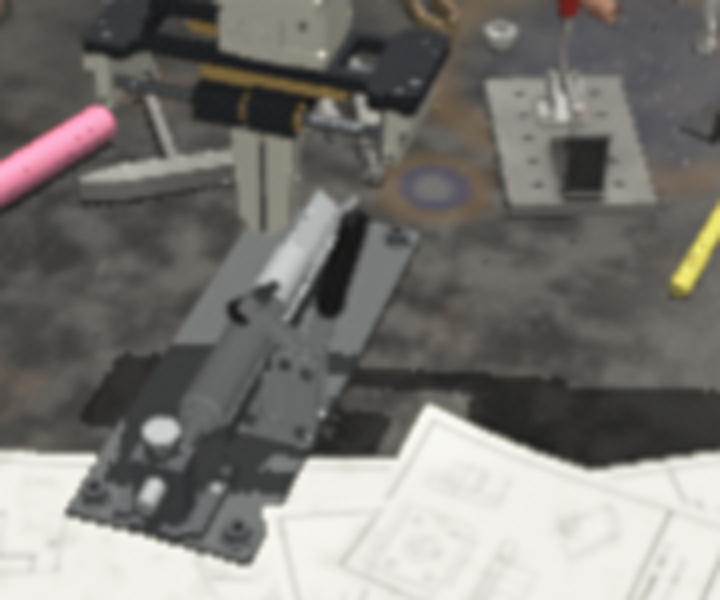

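Emit:
drive_tool(series=[{"dx": 0.008,"dy": 0,"dz": 0.006,"spin": 0,"fingers": 0.0},{"dx": 0,"dy": -0.008,"dz": 0,"spin": 0,"fingers": 0.0},{"dx": 0,"dy": -0.008,"dz": 0,"spin": 0,"fingers": 0.0},{"dx": 0,"dy": -0.004,"dz": 0,"spin": 0,"fingers": 0.0},{"dx": 0,"dy": -0.004,"dz": 0,"spin": 0,"fingers": 0.0}])

```text
t: 21.02
eef_pos: [0.5982, 0.1527, 0.1448]
ee_rot: [0.0, 0.749, 0.662, 0.0]
wrist_force: [0.2, -0.2, -0.3]
gripper_width: 0.0006
grip_force: 0.0
```

Emit:
drive_tool(series=[{"dx": 0,"dy": -0.004,"dz": 0,"spin": 0,"fingers": 0.0},{"dx": 0,"dy": -0.004,"dz": 0,"spin": 0,"fingers": 0.0}])

```text
t: 21.28
eef_pos: [0.5909, 0.1536, 0.1449]
ee_rot: [0.0, 0.749, 0.662, 0.001]
wrist_force: [3.3, 1.2, -0.9]
gripper_width: 0.0006
grip_force: 1.2
```

Emit:
drive_tool(series=[{"dx": 0,"dy": -0.006,"dz": 0.001,"spin": 0,"fingers": 0.0},{"dx": 0,"dy": -0.0065,"dz": 0.002,"spin": 0,"fingers": 0.0},{"dx": 0,"dy": -0.0065,"dz": 0.0025,"spin": 0,"fingers": 0.0},{"dx": 0,"dy": -0.0075,"dz": 0.004,"spin": 0,"fingers": 0.0},{"dx": 0,"dy": -0.0075,"dz": 0.0045,"spin": 0,"fingers": 0.0},{"dx": 0,"dy": -0.007,"dz": 0.005,"spin": 0,"fingers": 0.0}])

```text
t: 22.02
eef_pos: [0.5492, 0.1589, 0.1253]
ee_rot: [-0.0, 0.749, 0.662, -0.0]
wrist_force: [0.1, 0.1, 2.9]
gripper_width: 0.0003
grip_force: 1.4
```

Emit:
drive_tool(series=[{"dx": 0,"dy": -0.0045,"dz": 0.0045,"spin": 0,"fingers": 0.0},{"dx": 0,"dy": -0.0045,"dz": 0.0045,"spin": 0,"fingers": 0.0},{"dx": 0,"dy": -0.004,"dz": 0.005,"spin": 0,"fingers": 0.0},{"dx": 0,"dy": -0.004,"dz": 0.005,"spin": 0,"fingers": 0.0}])

```text
t: 22.52
eef_pos: [0.5327, 0.1608, 0.1062]
ee_rot: [-0.0, 0.749, 0.662, -0.0]
wrist_force: [1.1, 0.4, 2.1]
gripper_width: 0.0004
grip_force: 1.5
```

Tracking well; on to the last part.

Emit:
drive_tool(series=[{"dx": 0,"dy": -0.003,"dz": 0.005,"spin": 0,"fingers": 0.0},{"dx": 0,"dy": -0.003,"dz": 0.005,"spin": 0,"fingers": 0.0},{"dx": 0,"dy": -0.002,"dz": 0.005,"spin": 0,"fingers": 0.0},{"dx": 0,"dy": -0.002,"dz": 0.005,"spin": 0,"fingers": 0.0},{"dx": 0,"dy": -0.001,"dz": 0.005,"spin": 0,"fingers": 0.0}])

```text
t: 23.15
eef_pos: [0.5217, 0.1621, 0.0812]
ee_rot: [-0.0, 0.749, 0.662, -0.0]
wrist_force: [-1.9, 0.5, 3.3]
gripper_width: 0.0004
grip_force: 1.5
```

Emit:
drive_tool(series=[{"dx": 0,"dy": -0.001,"dz": 0.004,"spin": 0,"fingers": 0.0},{"dx": 0,"dy": 0,"dz": 0.003,"spin": 0,"fingers": 0.0}])

```text
t: 23.4
eef_pos: [0.5208, 0.1622, 0.0742]
ee_rot: [-0.0, 0.749, 0.662, -0.0]
wrist_force: [-2.9, 0.2, 3.0]
gripper_width: 0.0008
grip_force: 1.5
```

Emit:
drive_tool(series=[{"dx": 0,"dy": 0,"dz": 0.003,"spin": 0,"fingers": 0.0},{"dx": 0,"dy": 0,"dz": 0.002,"spin": 0,"fingers": 0.0},{"dx": 0,"dy": 0,"dz": 0.001,"spin": 0,"fingers": 0.0}])

```text
t: 23.78
eef_pos: [0.521, 0.1623, 0.0698]
ee_rot: [-0.0, 0.749, 0.662, -0.0]
wrist_force: [-10.3, -1.2, 20.2]
gripper_width: 0.0005
grip_force: 9.9
```

Emit:
drive_tool(series=[{"dx": 0,"dy": 0,"dz": 0.0015,"spin": 0,"fingers": 0.0},{"dx": 0,"dy": 0,"dz": 0.001,"spin": 0,"fingers": 0.0},{"dx": 0,"dy": 0,"dz": 0,"spin": 0,"fingers": 0.0}])

```text
t: 24.15
eef_pos: [0.5211, 0.1623, 0.0694]
ee_rot: [-0.0, 0.749, 0.662, -0.0]
wrist_force: [-19.3, -2.3, 32.7]
gripper_width: 0.0005
grip_force: 16.5
```

Emit:
drive_tool(series=[{"dx": 0,"dy": 0,"dz": -0.005,"spin": 0,"fingers": 0.0},{"dx": 0,"dy": 0,"dz": -0.03,"spin": 0,"fingers": 0.0},{"dx": 0,"dy": 0,"dz": -0.04,"spin": 0,"fingers": 0.0},{"dx": -0.03,"dy": -0.02,"dz": -0.04,"spin": 0,"fingers": 0.0},{"dx": -0.04,"dy": -0.02,"dz": -0.01,"spin": 0,"fingers": 0.0},{"dx": -0.05,"dy": 0,"dz": 0,"spin": 0,"fingers": 0.0},{"dx": -0.05,"dy": 0,"dz": 0,"spin": 0,"fingers": 0.0},{"dx": 0,"dy": 0,"dz": 0,"spin": 0,"fingers": 0.0},{"dx": 0,"dy": 0,"dz": 0,"spin": 0,"fingers": 0.0}])

```text
t: 25.28
eef_pos: [0.4607, -0.0014, 0.1909]
ee_rot: [-0.0, 0.75, 0.662, 0.0]
wrist_force: [-0.2, 0.3, 0.9]
gripper_width: 0.0002
grip_force: 0.0
```

```bash
python3 - <<'E'
from h import *
s=r.observe();print(s['eef_pos'],s['wrist_force'],s['t'])
t=r.get_image('top');p=r.get_image('side')
a=np.hstack([cv2.resize(i,(400,400),interpolation=cv2.INTER_CUBIC) for i in(t['image'][145:245,270:370],p['image'][165:265,270:370])])
cv2.imwrite('pics/end.png',cv2.cvtColor(a,cv2.COLOR_RGB2BGR))
E
```

```text
[ 0.4606953  -0.00141973  0.19092934] [-0.1663578   0.30671983  0.88334122] 25.275
```

View pics/end.png

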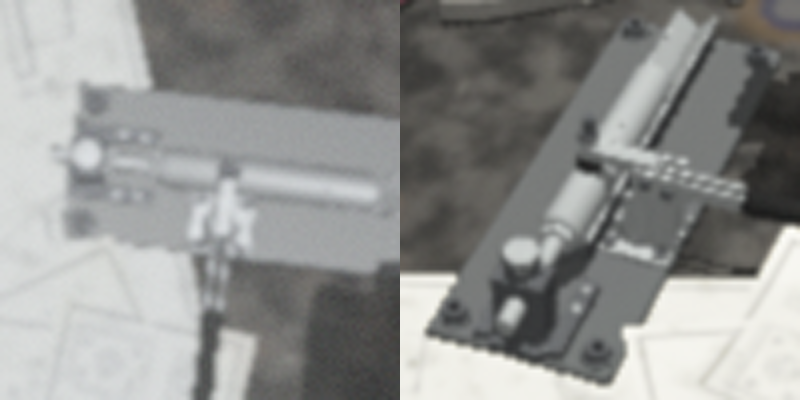

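The picture shows the bar in the groove with its end on the screw head (side view about 555,230). The handle is level and the clamp foot is on the bar, so I am handing in.

```bash
python3 -c "
from rig import r
print(r.finish_job())"
```

```text
the job is handed in; nothing more can be done
None
```

I handed the job in at about 25 s; no verdict came back. The bar lies in the groove against the stop screw, pressed there with about 5.5 N over the groove's drag. The clamp handle is down on its limit, the stop showed no sign of slipping, and the arm never went near the tape measure, nut or marker.

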